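Pop open the nozzle box on a miniature painter's bench

TASK

Three spares boxes with spring lids stand on the painting bench; open the widest one by pressing the ribbed front edge of its lid right down once with a fingertip and letting it spring up. Take the hand away and watch for a second or two that the lid stays open by itself, without pressing it down again. Leave the two narrow boxes shut, and do not pick up or push aside the bottles, jars and tools.

Things in the scene. Friction and masses are not known exactly. Their poses are not given: they have to be found in the camera images.
- wide_box: the widest of three spares boxes, the one to open, 140 mm wide (y): grey plastic, fixed to the bench, 60 high, 110 deep (x); walls 4, front wall 50 high; origin: underside centre, +x from front (lid's free edge, towards the robot) to rear (hinge), z up. Black lid 98 (x) by 129, 5 thick, set between the side walls, top 62 above the bench when shut. The boxes swap places.
- wide_pad (a point): where to press the lid of wide_box: on top of it, mid-width, 14 mm from its free front edge, 84 from the hinge line, amid four low ribs; 62 above the bench when shut. Moves with the lid.
- wide_lid (a joint): lid angle, rad: 0 shut and latched; -0.075 pressed in to a firm stop (6.5 mm down at the pad); 0.75 fully open, free edge 130 mm above the bench. A press to the stop (the lid yields at 3 to 4 N) frees the latch; as the finger withdraws upward the sprung lid follows it and swings open. A press of less than half may not free it. A second full press would latch it shut again.
- wide_latch (a joint): latch slide hidden in wide_box, not to be touched, m: 0 latched; about 0.006 with the lid first pressed right down; within 0.004 of 0 once popped open; below -0.005 means the open lid was pushed back down onto the latch (a second press).
- left_box: narrow spares box, 80 mm wide: grey plastic, fixed to the bench, 60 high, 110 deep (x); walls 4, front wall 50 high; origin: underside centre, +x from front (lid's free edge, towards the robot) to rear (hinge), z up. Lid 98 by 69, same latch. To stay shut. Its name does not tell its place.
- left_lid (a joint): lid angle of left_box, as wide_lid; to stay at 0
- right_box: narrow spares box, same as left_box. To stay shut. Its name does not tell its place.
- right_lid (a joint): lid angle of right_box, as wide_lid; to stay at 0
- dropper: loose clear dropper bottle, 26 diameter, 80 tall, about 15 mm from the side wall of wide_box; origin: underside centre, z up
- jar_black: loose small paint jar, 34 diameter, 45 tall, black cap, beside left_box; origin: underside centre, z up
- jar_white: loose small paint jar, 34 diameter, 50 tall, white cap, beside right_box; origin: underside centre, z up
- water_jar: loose empty glass jar, 76 diameter, 95 tall, behind the boxes; origin: underside centre, z up
- palette: loose round aluminium mixing palette, 150 diameter, 11 high, to the robot's left; origin: underside centre, z up
- glue_bottle: loose white glue bottle, 48 diameter, 123 tall, behind the boxes; origin: underside centre, z up
- brush: loose paint brush lying along its x, 175 long, 10 thick, to the robot's right; origin: on the bench under the shaft

How it is judged:
On the way, in this order (a step that is already met when the one before it is completed fails the run):
1. the lid of the widest box is pressed right down by the fingers (value of joint wide_lid below -0.035 rad and contact force between the fingers and wide_box above 0.5 N).
2. the lid has sprung up and stands open for a second with nothing touching it (value of joint wide_lid above 0.6 rad and contact force between each of the fingers, the arm and wide_box below 0.1 N), for 1 s.
At the end, for the whole second after the job is handed in: The lid of the widest box stands open (over 0.6 rad) and at rest, the other two lids are shut (within 0.03 rad), and every loose thing is within 20 mm of where it stood (value of joint wide_lid above 0.6 rad and velocity of joint wide_lid between -0.1 and 0.1 rad/s and value of joint left_lid between -0.03 and 0.03 rad and value of joint right_lid between -0.03 and 0.03 rad and distance of each of dropper, jar_black, jar_white, water_jar, palette, glue_bottle, brush from where it was at the start of the episode below 0.02 m); the robot touches nothing.
It fails at once if the open lid is pressed down onto its latch a second time (value of joint wide_latch below -0.005 m).
It fails at once if the lid of a narrow box is pressed in or opened (not (value of joint left_lid between -0.03 and 0.03 rad and value of joint right_lid between -0.03 and 0.03 rad)).
It fails at once if a bottle, jar, palette or brush is lifted, knocked or pushed aside by more than 20 mm (distance of any of dropper, jar_black, jar_white, water_jar, palette, glue_bottle, brush from where it was at the start of the episode above 0.02 m).
It also fails if it takes over 35 s, if anything falls off the work surface, if the arm or the gripper's body presses on something with over 40 N, if the wrist force passes 120 N, or if a joint passes its speed limit or range.

ROBOT

A 7-joint arm with a two-finger parallel gripper is mounted at the origin on the work surface. World frame = base frame: x ahead of the robot, y to its left, z up, the work surface at z = 0. Lengths are in m, angles in rad, forces in N, time in s.
With the tool pointing down it reaches from about 0.35 to 0.9 m from the base axis. Payload 8.1 kg.
Tool frame: the origin (TCP) lies midway between the tips of the shut fingers; the grasp point (between the pads) lies 19 mm behind it; z points along the fingers, y is the line along which they close (so a half turn about z gives the same grasp; the last joint's range is limited). The gripper opens to 85 mm and grips with 20 to 120 N. Pads are 22 mm wide; open, the fingers measure 114 mm over their backs; the gripper's body (76 mm by 85 mm) begins 54 mm behind the grasp point. The pads swing forward as they close: fully open they stand 13 mm farther back than shut.
Start: joints at [1.046, 0.434, 0.025, 1.573, -0.012, 1.134, -0.075], TCP at [0.256, -0.57, 0.231] pointing down, gripper open.
Joint ranges: [-2.62, 2.62], [-0.44, 2.09], [-1.27, 1.32], [0.08, 2.57], [-1.32, 4.46], [0.12, 2], [-2.74, 2.74]. Speed limits (rad/s): [2.22, 2.22, 3.01, 3.01, 3.14, 3.14, 3.14].

INTERFACE

Orientations are given as a rotation vector (axis times angle).
In Python, from bench import r gives the robot as it stands. The module is installed in compiled form; this text tells all that it offers.
- The arm moves only by the tool drive_tool, never from a script. Its argument "targets" is one flat list of numbers, 7 for each row, row after row: the shift along the tool's x, y, z in m, then the turn, a rotation vector about the tool's x, y, z in degrees, then the opening, from -1 (shut) to 1 (fully open), so that 0 is half open. A call has 1 to 12 rows; each row is the pose to reach, as a shift and turn from the pose commanded when the call began, along the tool's axes at that moment; what a row does not reach only later rows make up. A row lasts 1/8 s, in which the tool goes at most 62.5 mm and 10.7 degrees, less where a joint would pass 70% of its speed; a pose out of reach is approached as far as the arm can. A call with a gripper value outside its range is refused whole. The fingers move at their own pace and stop on an object; "squeeze" is the grip in N (left out, the last holds). Time passes only in rows, so rows that repeat a pose let the fingers close. It gives the time, the measured TCP pose, the force, the opening and the grip force at its end, in the units of the state.
- r.sense(): the state, without advancing time (a new reading comes with each control period).
- r.snapshot(name): name is "scene" or "top" or "wrist"; returns a dict with "image" (420x560x3 uint8, blue, green, red), "fovy" (degrees; the focal length in pixels is half the picture's height over the tangent of half this angle, whatever the lens; pixels are square), "cx", "cy" (the principal point, pixels), "k1" (the pictures are not rectified: a ray, as slopes to the right and down, at radius r is drawn at 1 + k1 r^2 times it, then the intrinsics apply), "xyz" and "orientation" of the camera in the world; the wrist camera has in their place "hand_eye" (4x4, takes a point from camera to tool coordinates, whose origin is the TCP and whose axes are the flange's). Camera axes: x right, y up, looking along -z (the intrinsics and any distortion apply to the point x, -y, -z); pixel columns grow to the right and rows downward; lengths in m; the calibration is good to about 2 mm. A picture is of the moment at which its call begins: read the wrist's pose just before it. There is no depth.
- r.hand_in(): hands the job in; it is judged then, once.
The state is a dict: "t": time; "qpos": joint angles; "joint_vel": joint speeds; "effort": joint torques, N m; "tool_pos": TCP position; "eef_rot": TCP orientation; "contact_force": force on the tool from outside, world axes, zero at the start; "wrist_torque": the same for the moment, N m; "grip_width": opening from 0.0 (shut) to 1.0 (fully open); "grasp_force": force on a finger pad.
Only numpy, scipy, OpenCV 4.12 (cv2) and the standard library are available. Lean on these libraries where they do the work, as an engineer would, in place of code of your own. Each camera call takes 0.05 s, during which the arm holds its last target. There are 200 camera calls.

## Working session

There is one attempt and no reset: what is moved stays moved. The work goes in short steps, Python scripts to look and compute and a tool call to move; the robot and the scene stay as the last step left them, time stands still between calls to the robot, and variables do not carry over. Pictures are saved under pics/ and viewed, at most 10 in all, crops included, and the job is handed in when it is done.

Besides the shell and the picture viewer there is one more tool, called after ">>>" as a command line: name --argument value ..., lists and objects as JSON in quotes. drive_tool: Moves the arm, as the interface text tells. Its arguments: {"type":"object","properties":{"targets":{"type":"array"},"squeeze":{"type":"number"}},"required":["targets"]}

```bash
mkdir -p pics; cat > h.py <<'E'
import numpy as np, cv2
from scipy.spatial.transform import Rotation as R
def ray(s,u,v,T=None):
    im=s["image"];f=im.shape[0]/2/np.tan(np.radians(s["fovy"])/2)
    K=np.array([[f,0,s["cx"]],[0,f,s["cy"]],[0,0,1]])
    p=cv2.undistortPoints(np.array([[[u,v]]],float),K,np.array([s["k1"],0,0,0,0.]))[0,0]
    return np.array([p[0],-p[1],-1.])
def rot(o):
    o=np.array(o,float)
    return o if o.shape==(3,3) else (R.from_rotvec(o).as_matrix() if o.size==3 else R.from_quat(o).as_matrix())
def hit(s,u,v,z,st=None):
    d=ray(s,u,v)
    if "xyz" in s: o=np.array(s["xyz"]);d=rot(s["orientation"])@d
    else:
        H=np.array(s["hand_eye"]);A=rot(st["eef_rot"])
        o=A@H[:3,3]+st["tool_pos"];d=A@H[:3,:3]@d
    return o+d*(z-o[2])/d[2]
E
python3 - <<'E'
from bench import r
import cv2,pickle
st=r.sense();print(st)
for n in("top","scene"):
    s=r.snapshot(n);cv2.imwrite(f"pics/{n}0.png",s["image"]);pickle.dump(s,open(n+".pkl","wb"))
    print({k:v for k,v in s.items() if k!="image"})
E
```

```text
{'t': 0.0, 'qpos': array([ 1.04641438,  0.43523367,  0.02494818,  1.57412908, -0.01158664,
        1.1339983 , -0.07509147]), 'joint_vel': array([-6.36829752e-04, -4.85346271e-04,  7.76527075e-04, -5.81644514e-05,
       -5.08442587e-04, -1.17634562e-03,  7.37217400e-04]), 'effort': array([-1.10578825e-03, -6.70461559e+01,  1.02420978e+00, -3.16210699e+01,
        1.53817266e-02,  1.25502699e-02,  7.48903472e-05]), 'tool_pos': array([ 0.255608  , -0.56976718,  0.23050668]), 'eef_rot': array([-3.07048535e+00, -6.57257569e-01,  7.59736003e-04]), 'contact_force': array([-0.34007313,  0.11112525, -0.08097501]), 'wrist_torque': array([-0.01443227, -0.03242358, -0.02121329]), 'grasp_force': 0.0, 'grip_width': 0.9998885042946168}
{'fovy': 56.1008941685352, 'cx': 281.5291820864593, 'cy': 204.99062915323444, 'k1': -0.10830494336068194, 'xyz': array([0.41740838, 0.0357652 , 1.12786269]), 'orientation': array([ 0.09055752, -0.09923542, -1.54468033])}
{'fovy': 51.668005413596845, 'cx': 288.9218856787445, 'cy': 211.34573339053816, 'k1': 0.044704315145162564, 'xyz': array([1.13386261, 0.54105897, 0.9047734 ]), 'orientation': array([0.40748209, 0.86844009, 2.17170568])}
```

View pics/top0.png

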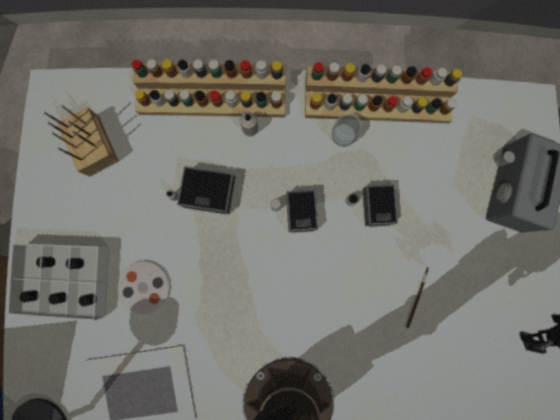

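View pics/scene0.png

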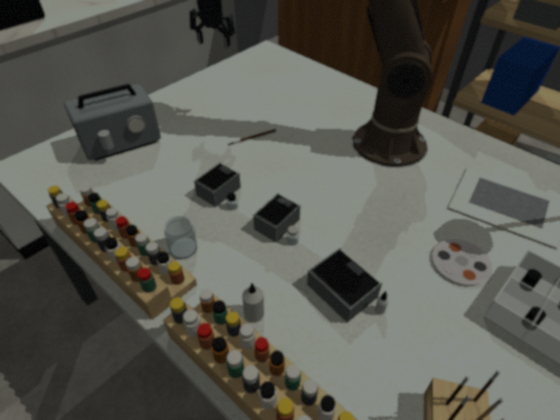

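The wide box is at about (207,189) in the top view, with the dropper on its left at (171,194). The narrow boxes are at (302,210) and (380,205). Next I'll enlarge the wide box.

```bash
python3 - <<'E'
import pickle,cv2
from h import *
s=pickle.load(open("top.pkl","rb"))
c=cv2.resize(s["image"][155:230,150:250],None,fx=8,fy=8,interpolation=cv2.INTER_CUBIC)
cv2.imwrite("pics/c.png",cv2.convertScaleAbs(c,alpha=2.2,beta=10))
print(hit(s,207,189,.06),hit(s,171,194,.08),hit(s,290,390,0.1))
E
```

```text
[0.58685122 0.23738421 0.06      ] [0.5677638  0.33118296 0.08      ] [ 0.06878966 -0.00122947  0.1       ]
```

View pics/c.png

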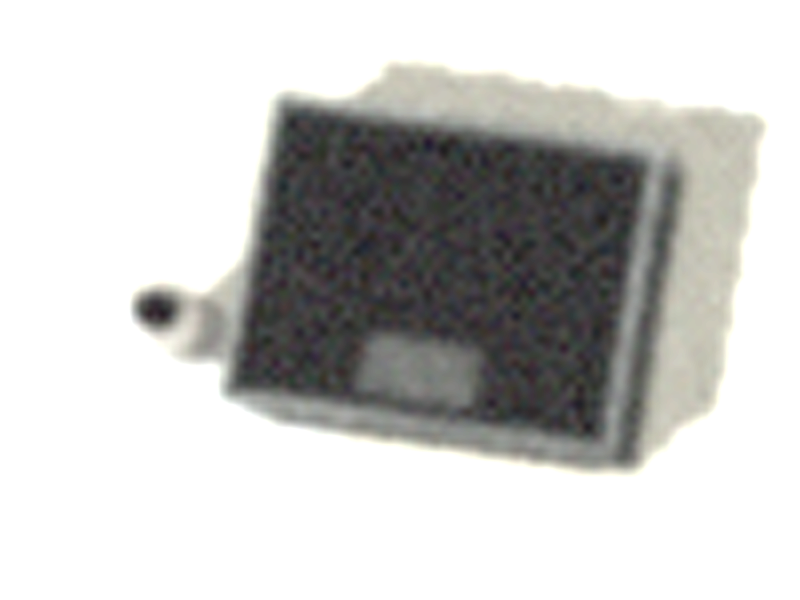

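The crop shows the lid with its corners at about (282,102), (650,155), (605,440) and (230,388). The grey ribbed pad is centred at about (420,373).

```bash
python3 - <<'E'
import pickle
from h import *
from bench import r
s=pickle.load(open("top.pkl","rb"))
P={}
for n,u,v in(("RL",282,102),("RR",650,155),("FR",605,440),("FL",230,388),("pad",420,373)):
    P[n]=hit(s,150+(u-3.5)/8,155+(v-3.5)/8,.062);print(n,P[n].round(4))
print(np.linalg.norm(P["RL"]-P["RR"]),np.linalg.norm(P["FL"]-P["FR"]),np.linalg.norm(P["FL"]-P["RL"]))
y=P["FL"]-P["FR"];yaw=np.arctan2(-y[0],y[1]);print("yaw",np.degrees(yaw))
st=r.sense();A=rot(st["eef_rot"]);print(A.round(3))
print("to pad tool",A.T@(P["pad"]+[0,0,.1]-st["tool_pos"]))
E
```

```text
RL [0.646 0.302 0.062]
RR [0.6301 0.1731 0.062 ]
FR [0.531  0.1845 0.062 ]
FL [0.5457 0.3144 0.062 ]
pad [0.5525 0.249  0.062 ]
0.12986511853808538 0.1307353168890352 0.10103301085643641
yaw -6.4542790062186075
[[ 0.912  0.409 -0.001]
 [ 0.409 -0.912  0.001]
 [-0.    -0.001 -1.   ]]
to pad tool [ 0.60603149 -0.62545772  0.06941406]
```

The measured sizes come to 130 x 101 mm against the nominal 129 x 98, and the pad is at (0.552, 0.249). I'll go above it at z of about 0.2 with the fingers shut.

>>> drive_tool --targets '[0.025, -0.026, 0, 0, 0, 2, -1, 0.06, -0.062, 0, 0, 0, 4, -1, 0.1, -0.103, 0, 0, 0, 7, -1, 0.14, -0.144, 0, 0, 0, 10, -1, 0.18, -0.186, 0.005, 0, 0, 13, -1, 0.22, -0.227, 0.01, 0, 0, 15, -1, 0.26, -0.268, 0.01, 0, 0, 18, -1, 0.3, -0.31, 0.015, 0, 0, 21, -1, 0.34, -0.351, 0.015, 0, 0, 23, -1, 0.38, -0.392, 0.02, 0, 0, 26, -1, 0.42, -0.433, 0.02, 0, 0, 28, -1, 0.45, -0.464, 0.02, 0, 0, 30, -1]'

```text
t: 1.6
tool_pos: [0.4768, 0.0398, 0.2111]
eef_rot: [-3.137, 0.159, 0.0]
contact_force: [0.9, -1.1, 0.2]
grip_width: 0.001
grasp_force: 0.0
```

```bash
cat > s.py <<'E'
from h import *
from bench import r
st=r.sense();A=rot(st["eef_rot"]);print(st["t"],st["tool_pos"],A.round(3).tolist(),st["contact_force"],st["grip_width"])
print("to pad+0.12 tool",A.T@(np.array([.552,.2485,.182])-st["tool_pos"]))
E
python3 s.py
```

```text
1.6 [0.47678473 0.03983452 0.21114967] [[0.995, -0.101, -0.0], [-0.101, -0.995, 0.0], [-0.0, -0.0, -1.0]] [ 0.90320313 -1.13267727  0.21828265] 0.0009507643166428237
to pad+0.12 tool [ 0.05370964 -0.21519745  0.02921733]
```

>>> drive_tool --targets '[0.009, -0.036, 0, 0, 0, 0, -1, 0.018, -0.072, 0, 0, 0, 0, -1, 0.027, -0.108, 0.005, 0, 0, 0, -1, 0.036, -0.144, 0.01, 0, 0, 0, -1, 0.045, -0.18, 0.015, 0, 0, 0, -1, 0.051, -0.204, 0.015, 0, 0, 0, -1, 0.054, -0.215, 0.015, 0, 0, 0, -1, 0.054, -0.215, 0.015, 0, 0, 0, -1, 0.054, -0.215, 0.015, 0, 0, 0, -1]'

```text
t: 2.72
tool_pos: [0.5521, 0.2443, 0.1963]
eef_rot: [3.136, -0.162, -0.0]
contact_force: [-0.3, 0.2, -0.2]
grip_width: 0.003
grasp_force: 0.0
```

```bash
python3 s.py; python3 - <<'E'
from bench import r
import cv2,pickle
st=r.sense();s=r.snapshot("wrist");pickle.dump((st,s),open("w.pkl","wb"))
print(s["hand_eye"]);cv2.imwrite("pics/w.png",cv2.convertScaleAbs(s["image"],alpha=1.8,beta=10))
E
```

```text
2.725 [0.55205109 0.24427069 0.19626491] [[0.995, -0.103, -0.0], [-0.103, -0.995, -0.001], [-0.0, 0.001, -1.0]] [-0.27444956  0.16687647 -0.21925577] 0.002819529990412392
to pad+0.12 tool [-0.00048582 -0.0042152   0.01426091]
[[ 1.29240014e-03  9.65740465e-01  2.59506617e-01  6.66458186e-02]
 [ 9.99997833e-01 -8.24579275e-04 -1.91158040e-03 -4.72050212e-04]
 [-1.63210677e-03  2.59508525e-01 -9.65739438e-01 -1.41091777e-01]
 [ 0.00000000e+00  0.00000000e+00  0.00000000e+00  1.00000000e+00]]
```

View pics/w.png

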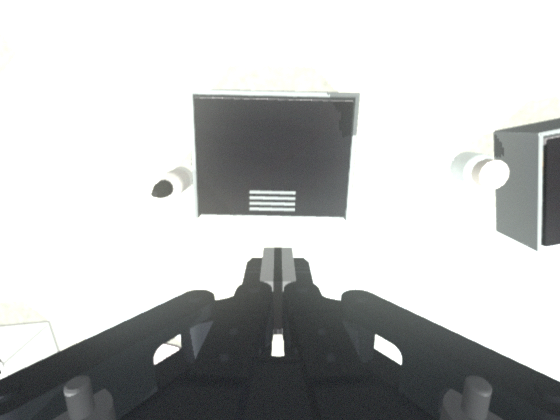

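The wrist view shows the ribs centred at about (272,201) and the lid corners at (195,97), (354,99), (347,216) and (200,214). The fingers are clear of the box.

```bash
python3 - <<'E'
import pickle
from h import *
st,s=pickle.load(open("w.pkl","rb"))
A=rot(st["eef_rot"])
for u,v in((272,201),(200,214),(347,216),(195,97),(354,99)):
    p=hit(s,u,v,.062,st);print(p.round(4),"tool",(A.T@(p-st["tool_pos"])).round(4))
E
```

```text
[0.5533 0.2487 0.062 ] tool [ 0.0008 -0.0047  0.1343]
[0.5481 0.3131 0.062 ] tool [-0.0111 -0.0682  0.1342]
[0.5329 0.1842 0.062 ] tool [-0.0128  0.0616  0.1343]
[0.6451 0.3012 0.062 ] tool [ 0.0867 -0.0663  0.1342]
[0.6305 0.174  0.062 ] tool [0.0853 0.0617 0.1343]
```

>>> drive_tool --targets '[0.0, -0.003, 0.02, 0, 0, 0, -1, 0.0, -0.004, 0.05, 0, 0, 0, -1, 0.0, -0.004, 0.08, 0, 0, 0, -1, 0.0, -0.004, 0.1, 0, 0, 0, -1, 0.0, -0.004, 0.11, 0, 0, 0, -1, 0.0, -0.004, 0.11, 0, 0, 0, -1, 0.0, -0.004, 0.11, 0, 0, 0, -1]'

```text
t: 3.65
tool_pos: [0.5531, 0.2498, 0.0873]
eef_rot: [-3.137, 0.16, -0.002]
contact_force: [-0.8, 0.2, 0.6]
grip_width: -0.0
grasp_force: 0.0
```

>>> drive_tool --targets '[0, 0.001, 0.012, 0, 0, 0, -1, 0, 0.001, 0.02, 0, 0, 0, -1, 0, 0.001, 0.024, 0, 0, 0, -1, 0, 0.001, 0.026, 0, 0, 0, -1, 0, 0.001, 0.028, 0, 0, 0, -1, 0, 0.001, 0.03, 0, 0, 0, -1, 0, 0.001, 0.03, 0, 0, 0, -1]'

```text
t: 4.53
tool_pos: [0.5523, 0.2487, 0.0563]
eef_rot: [3.137, -0.16, -0.0]
contact_force: [-1.6, -1.1, 2.1]
grip_width: 0.004
grasp_force: 1.7
```

>>> drive_tool --targets '[0, 0, 0.001, 0, 0, 0, -1, 0, 0, 0.002, 0, 0, 0, -1, 0, 0, 0.003, 0, 0, 0, -1, 0, 0, 0.003, 0, 0, 0, -1]'

```text
t: 5.03
tool_pos: [0.5525, 0.2489, 0.0556]
eef_rot: [-3.137, 0.16, -0.002]
contact_force: [-10.3, -5.3, 28.0]
grip_width: -0.0
grasp_force: 14.1
```

The lid is at its firm stop (28 N). Now I'll withdraw straight up.

>>> drive_tool --targets '[0, 0, -0.005, 0, 0, 0, -1, 0, 0, -0.02, 0, 0, 0, -1, 0, 0, -0.045, 0, 0, 0, -1, 0, 0, -0.075, 0, 0, 0, -1, 0, 0, -0.105, 0, 0, 0, -1, -0.01, 0, -0.135, 0, 0, 0, -1, -0.03, 0, -0.155, 0, 0, 0, -1, -0.06, 0, -0.17, 0, 0, 0, -1, -0.09, 0, -0.18, 0, 0, 0, -1, -0.12, 0, -0.18, 0, 0, 0, -1, -0.12, 0, -0.18, 0, 0, 0, -1, -0.12, 0, -0.18, 0, 0, 0, -1]'

```text
t: 6.52
tool_pos: [0.4338, 0.2609, 0.2338]
eef_rot: [-3.137, 0.16, -0.002]
contact_force: [1.0, -0.8, 0.3]
grip_width: 0.001
grasp_force: 0.0
```

>>> drive_tool --targets '[0, 0, 0, 0, 0, 0, -1, 0, 0, 0, 0, 0, 0, -1, 0, 0, 0, 0, 0, 0, -1, 0, 0, 0, 0, 0, 0, -1, 0, 0, 0, 0, 0, 0, -1, 0, 0, 0, 0, 0, 0, -1, 0, 0, 0, 0, 0, 0, -1, 0, 0, 0, 0, 0, 0, -1, 0, 0, 0, 0, 0, 0, -1, 0, 0, 0, 0, 0, 0, -1, 0, 0, 0, 0, 0, 0, -1, 0, 0, 0, 0, 0, 0, -1]'

```text
t: 8.02
tool_pos: [0.433, 0.2609, 0.2333]
eef_rot: [3.138, -0.16, 0.0]
contact_force: [0.7, -0.1, 1.1]
grip_width: 0.004
grasp_force: 0.0
```

```bash
python3 s.py; python3 - <<'E'
from bench import r
import cv2
a=r.snapshot("scene")["image"][130:350,150:420];b=r.snapshot("wrist")["image"]
a=cv2.resize(a,(515,420))
b=cv2.resize(b,(280,210))
b=cv2.copyMakeBorder(b,0,210,0,0,cv2.BORDER_CONSTANT)
cv2.imwrite("pics/end.png",cv2.convertScaleAbs(cv2.hconcat([a,b]),alpha=1.6,beta=10))
E
```

```text
8.025 [0.43302025 0.26089955 0.23330447] [[0.995, -0.102, 0.0], [-0.102, -0.995, -0.0], [0.0, 0.0, -1.0]] [ 0.67536911 -0.07223556  1.08357347] 0.00423203933323628
to pad+0.12 tool [0.11962164 0.00023681 0.05130969]
```

View pics/end.png

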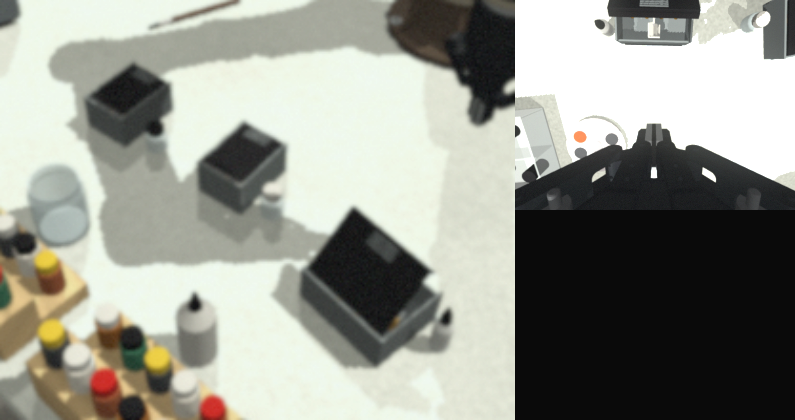

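The scene view shows the wide lid at about (370,255) standing open. The wrist view at (655,28) shows into the box. Both narrow lids are shut and the bottles and jars are in place.

```bash
python3 -c "
from bench import r
print(r.hand_in())"
```

```text
the job is handed in; nothing more can be done
None
```

I opened the widest box with one full press. The lid was still standing open after more than a second with the hand away, and the last pictures showed both narrow boxes shut and nothing visibly moved. The job is handed in, but no verdict came back.

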